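# Clear the caddy from the shower valve and point out the water knob

### The arm

A 6-joint arm with a two-finger parallel gripper is mounted at the origin on the work surface. World frame = base frame: x ahead of the robot, y to its left, z up, the work surface at z = 0. Lengths are in m, angles in rad, forces in N, time in s.
With the tool pointing down it reaches from about 0.3 to 0.75 m from the base axis. Payload 8.5 kg.
Tool frame: the origin (TCP) lies between the finger pads, 19 mm behind the fingertips; this is the grasp point; z points along the fingers, y is the line along which they close (so a half turn about z gives the same grasp; the last joint's range is limited). The gripper opens to 88 mm and grips with 3 to 60 N. Pads are 18 mm wide; open, the fingers measure 123 mm over their backs; the gripper's body (75 mm by 187 mm) begins 45 mm behind the grasp point.
Start: joints at [-1.532, 0.381, 1.297, -0, 1.464, -0.215], TCP at [0.138, -0.532, 0.257] pointing down, gripper open.
Joint ranges: [-3.11, 3.11], [-0.89, 2.33], [0.22, 2.48], [-1.42, 4.56], [0.17, 2.85], [-2.88, 2.88]. Speed limits (rad/s): [2.39, 2.39, 3.14, 3.14, 3.14, 3.14].

### API

Orientations are given as a unit quaternion [x, y, z, w].
In Python, from plant import ctrl gives the robot as it stands.
- The arm moves only by the tool move_arm, never from a script. Its argument "increments" is text: rows parted by semicolons, each of 7 numbers parted by spaces: the turn, a rotation vector about the world's x, y, z in rad, then the shift along the world's x, y, z in m, then the closure, from -1 (fully open) to 1 (shut), so that 0 is half open. A call has 1 to 20 rows; each row shifts and turns the commanded pose from where the row before left it; what a row does not reach is not made up. A row lasts 1/10 s, in which the tool goes at most 50 mm and 8.59 degrees, less where a joint would pass 70% of its speed; a pose out of reach is approached as far as the arm can. A call with a gripper value outside its range is refused whole. The fingers move at their own pace and stop on an object; the grip force is fixed at half the most. Time passes only in rows, so rows that do not move let the fingers close. It gives the time, the measured TCP pose, the force, the opening and the grip force at its end, in the units of the state.
- ctrl.get_obs(): the state, without advancing time (a new reading comes with each control period).
- ctrl.snapshot(name): name is "side" or "top"; returns the picture (384x512x3 uint8, red, green, blue); there is no depth.
- ctrl.camera_info(name): a dict with "K" (3x3 intrinsics, pixels), "R" (3x3) and "t" (3): a world point X has camera coordinates R X + t. Camera axes: x right, y down, z forward; pixel columns grow to the right and rows downward; lengths in m; the calibration is good to about 2 mm. A picture is of the moment at which its call begins. camera_info takes no time and is no camera call.
- ctrl.hand_in(): hands the job in; it is judged then, once.
The state is a dict: "time": time; "joint_pos": joint angles; "qd": joint speeds; "tau": joint torques, N m; "eef_pos": TCP position; "orientation": TCP orientation; "force": force on the tool from outside, world axes, zero at the start; "wrist_torque": the same for the moment, N m; "gripper_width": finger opening in m; "finger_force": force on a finger pad.
Only numpy, scipy, OpenCV 4.12 (cv2) and the standard library are available. Lean on these libraries where they do the work, as an engineer would, in place of code of your own. Each camera call takes 0.05 s, during which the arm holds its last target. There are 200 camera calls.

### The job

A guest wants to be shown how the shower is turned on, but the clear plastic caddy has been left standing in front of the mixing valve. Gently push the caddy sideways along the bench, without picking it up, until its whole length is clear of the mixing valve's big round wall plate and of the small diverter beside it, and let go of it. Then point at the big turning knob of the mixing valve: bring the fingertips to one or two centimetres in front of the knob or right above it, without touching either fitting, stay there for at least two seconds and finish still pointing; leave everything else as it is.

Things in the scene. Friction and masses are not known exactly. Their poses are not given: they have to be found in the camera images.
- mixer: chrome mixing valve on the wall's face, the left or right one of two fittings: round wall plate of 120 mm diameter, and the big round turning knob, 60 mm diameter, reaching from 36 to 70 mm out from the wall. Origin: on the wall face at the valve's axis, 97 mm above the bench. Own x points into the wall (the knob sticks out along -x), y along the wall to the robot's left, z up
- mixer_knob_center (a point): centre of the big turning knob's solid, on its axis, 53 mm out from the wall and 17 mm behind the knob's front face
- mixer_index (a point): point just under the rim of the big turning knob, 28 mm from its axis, in line with the raised index bar on its face: shows where the knob is set. It must stay where it is
- wall: low tiled wall along the far side of the bench, 1.26 m long, 174 mm high to the top of its marble cap, which juts out 3 mm and carries things; turned up to 5 degrees about the vertical. Origin: foot of its front face, midway between the two fittings; a fixed stainless corner shelf 110 mm above the bench fills the corner at its right end. Own x away from the robot, y to the robot's left
- diverter: small chrome diverter on the same wall, 170 mm to the left or right of the mixing valve: wall plate of 72 mm diameter, knob of 36 mm diameter reaching 50 mm out from the wall. Origin on the wall face at its axis, 97 mm above the bench; axes as those of the mixing valve
- caddy: clear plastic caddy, loose, 0.4-0.85 kg, 220 mm long (own y), 120 mm deep (own x; 126 at the lip), walls 95 mm high; handle over its middle, own y -56 to +56 mm, 191 mm high. Origin: centre of underside. Starts 180-200 mm out from the wall, centred within 30 mm on the mixing valve, turned up to 9 degrees. 150 mm of bench are free past its end away from the diverter
- pump_bottle: closed white pump bottle, 66 mm diameter, 180 mm high, loose on the wall's cap between the two fittings, so its foot is 174 mm above the bench. Origin: centre of its underside. Leave alone
- soap_dish: white soap dish with a bar of soap, 68 mm by 110 mm, 29 mm high, loose on the bench against the wall under the diverter. Origin: centre of its underside. Leave alone
- scrubber: long-handled tub scrubber, 430 mm long (own y), 44 mm high, lying loose on the wall's cap at the left. Origin: under its brush head, 50 mm from that end; the handle runs along own +y. Leave alone
- squeegee: clear acrylic squeegee, blade 245 mm, handle 180 mm, 14 mm high, lying on the bench at the far left. Origin: on its underside, near the middle. Leave alone
- suction_hook: clear suction hook of 64 mm diameter stuck on the wall's face to the left of the fittings, 97 mm above the bench, its hook reaching 46 mm out. Origin: on the wall face. Leave alone

How it is judged:
On the way, in this order (a step that is already met when the one before it is completed fails the run):
1. the caddy stands at rest on the bench, clear of both fittings, and the robot has let go of it ((y of caddy in the frame of mixer above 0.16 m or y of caddy in the frame of mixer below -0.16 m) and (y of caddy in the frame of diverter above 0.13 m or y of caddy in the frame of diverter below -0.13 m) and linear speed of caddy below 0.01 m/s and height (world z) of caddy below 0.01 m and angle between caddy's own z axis and vertical below 0.1 rad and contact force between each of the fingers, the arm and caddy below 0.1 N), for 0.2 s.
2. the tool dwells two seconds just in front of or above the big knob (distance between the grasp point and mixer_knob_center below 0.08 m and y of the grasp point in the frame of mixer between -0.025 and 0.025 m and z of the grasp point in the frame of mixer above -0.02 m and (y of caddy in the frame of mixer above 0.16 m or y of caddy in the frame of mixer below -0.16 m) and (y of caddy in the frame of diverter above 0.13 m or y of caddy in the frame of diverter below -0.13 m)), for 2 s.
At the end, for the whole second after the job is handed in: The caddy stands flat and still on the bench, its centre over 160 mm sideways of the mixing valve's axis and over 130 mm of the diverter's; the TCP is within 80 mm of the big knob's centre, within 25 mm sideways of its axis and at most 20 mm below it (all of step 2 and linear speed of caddy below 0.01 m/s and height (world z) of caddy below 0.01 m and angle between caddy's own z axis and vertical below 0.1 rad); the robot touches nothing.
It fails at once if the robot touches the mixing valve or the diverter (contact force between any of the fingers, the arm and mixer above 0.5 N or contact force between any of the fingers, the arm and diverter above 0.5 N).
It fails at once if the big knob is turned (distance of mixer_index from where it was at the start of the episode above 0.006 m).
It fails at once if the caddy is lifted or tipped (height (world z) of caddy above 0.015 m or angle between caddy's own z axis and vertical above 0.2 rad).
It fails at once if the caddy is shoved hard (faster than 0.5 m/s) (linear speed of caddy above 0.5 m/s).
It fails at once if another thing is moved more than 20 mm, or the suction hook touched (distance of any of pump_bottle, soap_dish, scrubber, squeegee from where it was at the start of the episode above 0.02 m or contact force between any of the fingers, the arm and suction_hook above 0.5 N).
It also fails if it takes over 48 s, if anything falls off the work surface, if the arm or the gripper's body presses on something with over 40 N, if the wrist force passes 120 N, or if a joint passes its speed limit or range.

## Working session

There is one attempt and no reset: what is moved stays moved. The work goes in short steps, Python scripts to look and compute and a tool call to move; the robot and the scene stay as the last step left them, time stands still between calls to the robot, and variables do not carry over. Pictures are saved under pics/ and viewed, at most 10 in all, crops included, and the job is handed in when it is done.

Besides the shell and the picture viewer there is one more tool, called after "Request:" as a command line: name --argument value ..., lists and objects as JSON in quotes. move_arm: Moves the arm, as the interface text tells. Its arguments: {"type":"object","properties":{"increments":{"type":"string"}},"required":["increments"]}

```bash
mkdir -p pics && python3 - <<'E'
from plant import ctrl
import cv2
for n in("side","top"):
    im=ctrl.snapshot(n); cv2.imwrite(f"pics/{n}0.png",cv2.resize(im[:,:,::-1],(800,600),interpolation=cv2.INTER_CUBIC))
    c=ctrl.camera_info(n); print(n,c["K"],c["R"],c["t"], -c["R"].T@c["t"])
o=ctrl.get_obs(); print(o["eef_pos"],o["orientation"],o["time"])
E
```

```text
side [[451.74296302   0.         262.24500124]
 [  0.         451.74296302 197.05476742]
 [  0.           0.           1.        ]] [[-0.99031859 -0.13803458 -0.01468126]
 [-0.05889089  0.51355529 -0.85603319]
 [ 0.12570182 -0.84688099 -0.51671233]] [0.64024569 0.03846723 1.28882251] [0.47430524 1.16010028 0.70827933]
top [[365.59974514   0.         255.18078634]
 [  0.         365.59974514 191.46826283]
 [  0.           0.           1.        ]] [[ 0.0119161  -0.99956402  0.02701445]
 [-0.98915322 -0.01573895 -0.14604175]
 [ 0.14640326 -0.02498118 -0.98890951]] [0.21689237 0.62407654 0.9777295 ] [0.47158002 0.25104495 1.05216801]
[ 0.13810343 -0.53215644  0.25690319] [ 9.91955580e-01  1.26584864e-01  6.79195119e-05 -6.27611523e-04] 0.1
```

View pics/side0.png

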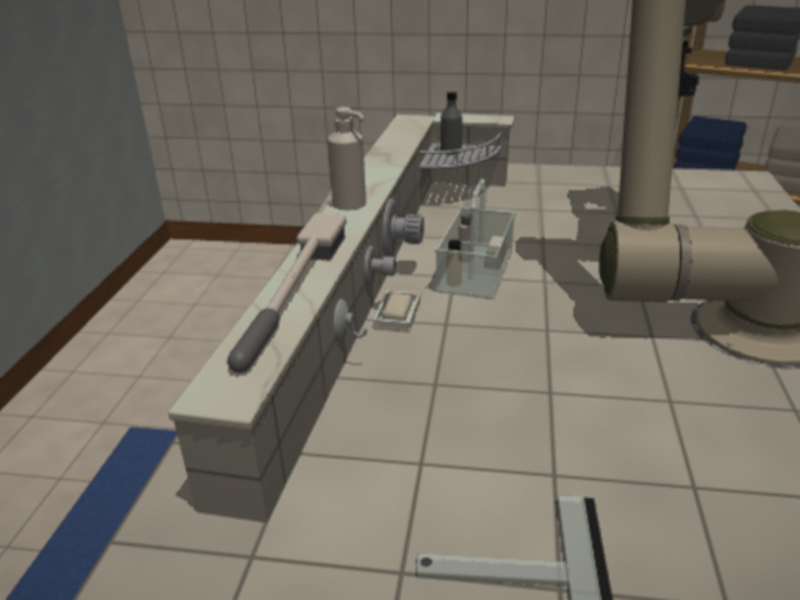

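View pics/top0.png

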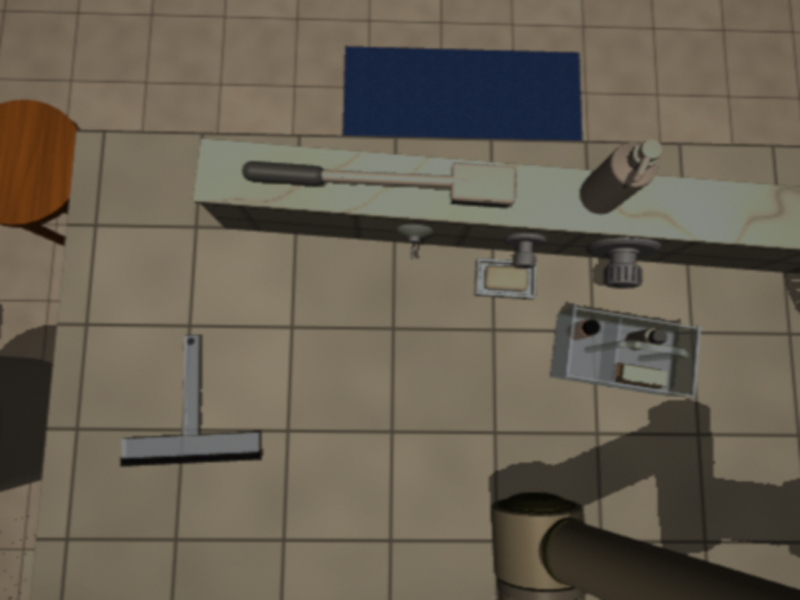

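The side view shows the mixer knob at about (408,228), the diverter at (383,263) and the caddy in front of them. In the top view the mixer knob is at (623,270), the diverter at (524,252), and the caddy spans (552–700, 304–397). The diverter is to the left, so I'll push the caddy right (−y).

```bash
cat > h.py <<'E'
from plant import ctrl
import cv2, numpy as np
def ray(n,u,v):
    c=ctrl.camera_info(n); d=c["R"].T@np.linalg.solve(c["K"],[u,v,1.]); return -c["R"].T@c["t"],d
def atz(n,u,v,z):
    o,d=ray(n,u,v); return o+d*(z-o[2])/d[2]
def proj(n,X):
    c=ctrl.camera_info(n); p=c["K"]@(c["R"]@np.asarray(X,float)+c["t"]); return p[:2]/p[2]
def crop(n,name,u0,v0,w,h,s,im=None):
    im=ctrl.snapshot(n) if im is None else im
    cv2.imwrite(name,cv2.resize(im[v0:v0+h,u0:u0+w,::-1],(w*s,h*s),interpolation=cv2.INTER_CUBIC)); return im
E
python3 - <<'E'
from h import *
crop("top","pics/top1.png",312,140,160,120,5)
crop("side","pics/side1.png",200,50,160,150,4)
E
```

```text
(no output)
```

View pics/top1.png

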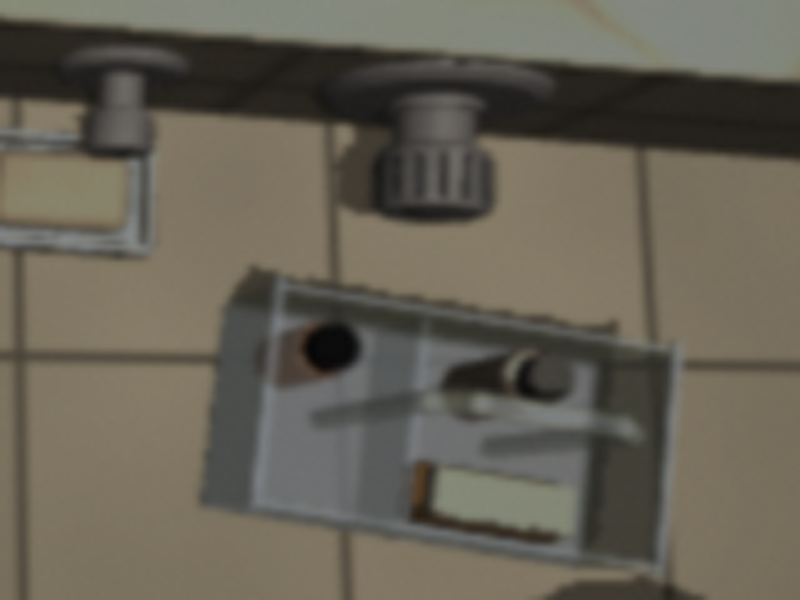

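View pics/side1.png

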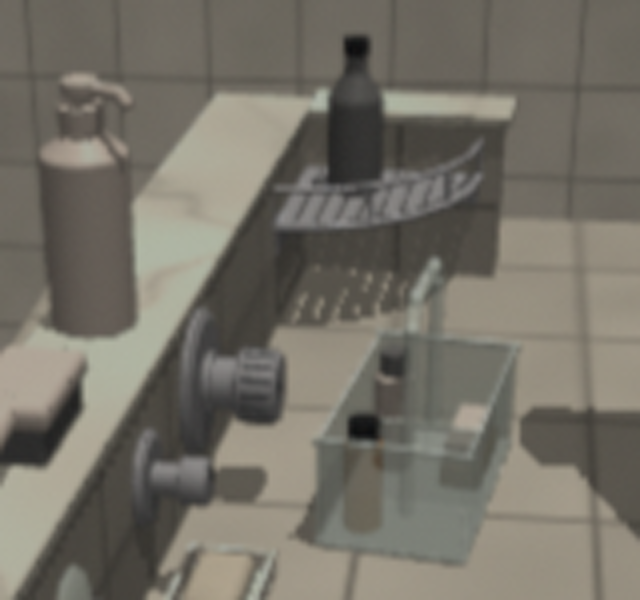

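```bash
python3 - <<'E'
from h import *
P=lambda u,v,z:atz("top",312+u/5,140+v/5,z).round(4)
c=[P(*p,.095) for p in [(280,282),(680,348),(660,568),(252,505)]]
print("rim",c,"mean",np.mean(c,0)); e=c[1]-c[0]; print("yaw",np.degrees(np.arctan2(e[0],-e[1])),np.linalg.norm(e),np.linalg.norm(c[2]-c[1]))
e=c[2]-c[3];print(np.degrees(np.arctan2(e[0],-e[1])))
print("knob L/R front",P(378,205,.097),P(490,210,.097),"back",P(385,145,.097),P(497,150,.097))
print("div knob L/R", P(88,140,.097),P(150,145,.097), "dish",P(152,250,0.01))
# wall cap front edge z~.174
print("cap edge",P(0,20,.174),P(800,85,.174))
o,d=ray("side",200+265/4,50+385/4); print("side knob front at z=.097",o+d*(.097-o[2])/d[2])
E
```

```text
rim [array([ 0.6048, -0.074 ,  0.095 ]), array([ 0.5726, -0.288 ,  0.095 ]), array([ 0.4567, -0.2697,  0.095 ]), array([ 0.4868, -0.0553,  0.095 ])] mean [ 0.530225 -0.17175   0.095   ]
yaw -8.556948389057391 0.21640896469416415 0.1173358427761952
-7.991625659776658
knob L/R front [ 0.647  -0.1277  0.097 ] [ 0.6453 -0.1883  0.097 ] back [ 0.6799 -0.1329  0.097 ] [ 0.6782 -0.1938  0.097 ]
div knob L/R [0.6798 0.028  0.097 ] [ 0.6776 -0.0054  0.097 ] dish [ 0.6342 -0.0285  0.01  ]
cap edge [0.7232 0.0889 0.174 ] [ 0.6975 -0.3132  0.174 ]
side knob front at z=.097 [ 0.65387255 -0.15652869  0.097     ]
```

Request:
move_arm --increments "0 0 0.078 0.027 0.0355 0 0;0 0 0.078 0.027 0.0355 0 0;0 0 0.078 0.027 0.0355 0 0;0 0 0.078 0.027 0.0355 0 0;0 0 0.078 0.027 0.0355 0 0;0 0 0.078 0.027 0.0355 0 0;0 0 0.078 0.027 0.0355 0 0;0 0 0.078 0.027 0.0355 0 0;0 0 0.078 0.027 0.0355 0 0;0 0 0.078 0.027 0.0355 0 0;0 0 0.078 0.027 0.0355 0 0;0 0 0.078 0.027 0.0355 0 0;0 0 0.078 0.027 0.0355 0 0;0 0 0.078 0.027 0.0355 0 0;0 0 0.078 0.027 0.0355 0 0;0 0 0 0 0 0 0;0 0 0 0 0 0 0"

```text
time: 1.9
eef_pos: [0.543, 0.0007, 0.257]
orientation: [0.757, 0.654, -0.0, -0.0]
force: [-0.4, -0.2, 0.6]
gripper_width: 0.0439
finger_force: 0.0
```

```bash
python3 - <<'E'
from h import *
from scipy.spatial.transform import Rotation as R
o=ctrl.get_obs(); m=R.from_quat(o["orientation"]).as_matrix(); print(o["time"],o["eef_pos"],m.round(3),o["gripper_width"])
a,d=ray("top",312+332/5,140+347/5); b,e=ray("side",200+365/4,50+415/4)
s=np.linalg.lstsq(np.c_[d,-e],b-a,rcond=None)[0]; print("cap",a+s[0]*d,b+s[1]*e)
E
```

```text
1.9 [0.54303435 0.00066591 0.25696419] [[ 0.145  0.989 -0.001]
 [ 0.989 -0.145 -0.   ]
 [-0.    -0.001 -1.   ]] 0.043917504878005054
cap [ 0.56958868 -0.09773247  0.10292707] [ 0.56849079 -0.09776606  0.10282606]
```

Request:
move_arm --increments "0 0 0 0 0 -0.03 0;0 0 0 0 0 -0.03 0;0 0 0 0 0 -0.03 0;0 0 0 0 0 -0.03 0;0 0 0 0 0 -0.03 0;0 0 0 0 0 -0.03 0;0 0 0 0 0 0 0;0 0 0 0 -0.01 0 0;0 0 0 0 -0.01 0 0;0 0 0 0 -0.01 0 0;0 0 0 0 -0.008 0 0;0 0 0 0 -0.008 0 0;0 0 0 0 -0.008 0 0;0 0 0 0 -0.008 0 0;0 0 0 0 -0.008 0 0;0 0 0 0 0 0 0"

```text
time: 3.5
eef_pos: [0.5432, -0.0706, 0.0776]
orientation: [0.757, 0.653, 0.0, 0.0]
force: [-0.3, 0.2, -0.2]
gripper_width: 0.0442
finger_force: 0.0
```

```bash
python3 - <<'E'
from h import *
im=ctrl.snapshot("side")
crop("side","pics/side2.png",200,50,160,150,4,im)
E
```

```text
(no output)
```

View pics/side2.png

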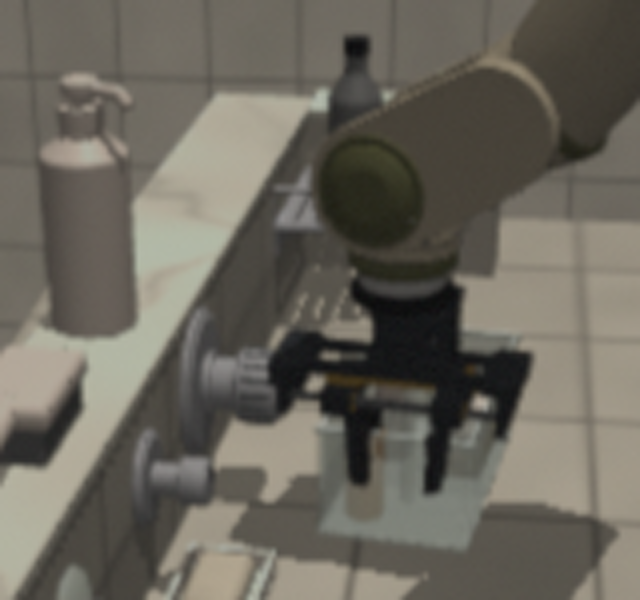

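Fingers are straddling the caddy's left end wall (crop 360–440, 480), and the gripper body is close to the knob. I'll back off slightly, shift away from the wall and raise, then push.

Request:
move_arm --increments "0 0 0 0 0.01 0 0;0 0 0 -0.015 0 0.007 0;0 0 0 0 -0.005 0 0;0 0 0 -0.0005 -0.008 0 0;0 0 0 -0.0006 -0.01 0 0;0 0 0 -0.0006 -0.01 0 0;0 0 0 -0.0006 -0.01 0 0;0 0 0 -0.0006 -0.01 0 0;0 0 0 -0.0006 -0.01 0 0;0 0 0 -0.0006 -0.01 0 0;0 0 0 -0.0006 -0.01 0 0;0 0 0 -0.0006 -0.01 0 0;0 0 0 -0.0006 -0.01 0 0;0 0 0 -0.0006 -0.01 0 0;0 0 0 -0.0006 -0.01 0 0;0 0 0 0 0 0 0;0 0 0 0 0 0 0"

```text
time: 5.25
eef_pos: [0.5211, -0.1833, 0.0841]
orientation: [0.757, 0.653, -0.0, 0.0]
force: [-0.1, 0.4, -0.1]
gripper_width: 0.0439
finger_force: 0.0
```

```bash
python3 - <<'E'
from h import *
crop("top","pics/top3.png",312,120,200,150,4)
E
```

```text
(no output)
```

View pics/top3.png

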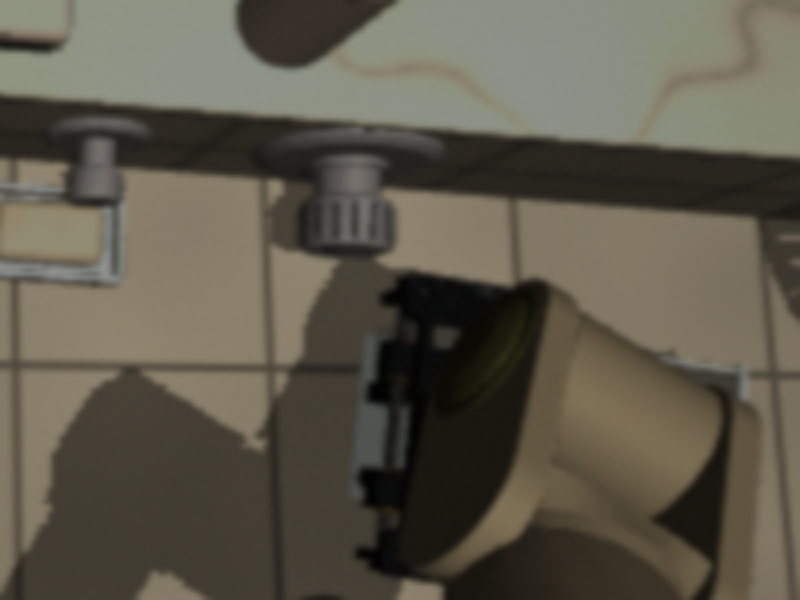

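The view shows the gripper past the mixer, clear of the knob, and the caddy's right rear rim corner at crop (745,365), about 0.13 m moved. A little more, then back off and lift.

Request:
move_arm --increments "0 0 0 -0.0006 -0.008 0 0;0 0 0 -0.0006 -0.01 0 0;0 0 0 -0.0003 -0.006 0 0;0 0 0 0 0 0 0;0 0 0 0 0 0 0;0 0 0 -0.005 0.02 0 0;0 0 0 0 0.02 0.03 0;0 0 0 0 0 0.045 0;0 0 0 0 0 0.045 0;0 0 0 0 0 0.045 0;0 0 0 -0.03 0.02 0.03 0;0 0 0 -0.04 0.02 0 0;0 0 0 -0.04 0.02 0 0;0 0 0 0 0 0 0;0 0 0 0 0 0 0;0 0 0 0 0 0 0"

```text
time: 6.9
eef_pos: [0.4053, -0.1074, 0.2797]
orientation: [0.757, 0.653, 0.0, 0.001]
force: [0.6, 0.1, -0.8]
gripper_width: 0.0439
finger_force: 0.0
```

```bash
python3 - <<'E'
from h import *
crop("top","pics/top4.png",312,120,200,150,4)
E
```

```text
(no output)
```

View pics/top4.png

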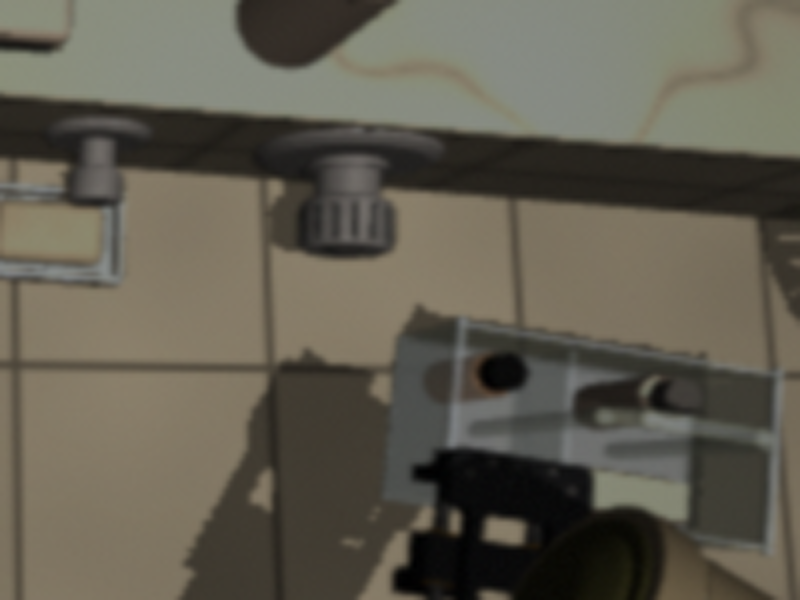

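The caddy is now at rim corners (462,318), (782,372), (770,552), free of the gripper, and the knob face is at (347,250).

```bash
python3 - <<'E'
from h import *
P=lambda u,v,z:atz("top",312+u/4,120+v/4,z)
c=[P(*p,.095) for p in [(462,318),(782,372),(770,552)]]
ce=(c[0]+c[2])/2; print(np.round(c,3),ce)
y=np.array([.064,.998]); print("caddy y in mixer",(ce[:2]-[.714,-.1625])@y)
print("knob L/R front",P(301,245,.097),P(393,248,.097))
print("bottle foot",P(290,66,.174),P(240,20,.174), ctrl.get_obs()["joint_pos"])
E
```

```text
[[ 0.599 -0.234  0.095]
 [ 0.566 -0.449  0.095]
 [ 0.447 -0.43   0.095]] [ 0.52301839 -0.33210365  0.095     ]
caddy y in mixer -0.1814872686549928
knob L/R front [ 0.64629383 -0.12670821  0.097     ] [ 0.64528981 -0.18897103  0.097     ]
bottle foot [ 0.74614686 -0.09400333  0.174     ] [ 0.7754773  -0.06340734  0.174     ] [-5.43042794e-01  1.30440086e-01  1.58297497e+00 -1.16835864e-04
  1.42770367e+00 -3.95882336e-01]
```

Request:
move_arm --increments "0 0 -0.121 0.012 -0.004 0 1;0 0 -0.121 0.012 -0.004 0 1;0 0 -0.121 0.012 -0.004 0 1;0 0 -0.121 0.012 -0.004 0 1;0 0 -0.121 0.012 -0.004 0 1;0 0 -0.121 0.012 -0.004 0 1;0 0 -0.121 0.012 -0.004 0 1;0 0 -0.121 0.012 -0.004 0 1;0 0 -0.121 0.012 -0.004 0 1;0 0 -0.121 0.012 -0.004 0 1;0 0 -0.121 0.012 -0.004 0 1;0 0 -0.121 0.012 -0.004 0 1;0 0 0 0.02 0 0 1;0 0 0 0.02 0 0 1;0 0 0 0 0 0 1;0 0 0 0 0 0 1"

```text
time: 8.55
eef_pos: [0.5887, -0.155, 0.2785]
orientation: [1.0, -0.014, -0.001, -0.0]
force: [0.0, -1.0, 0.2]
gripper_width: 0.0005
finger_force: 0.0
```

Request:
move_arm --increments "0 0 0 0 -0.001 -0.025 1;0 0 0 0 -0.001 -0.025 1;0 0 0 0 0 -0.025 1;0 0 0 0 0 -0.025 1;0 0 0 0 0 -0.025 1;0 0 0 0 0 -0.02 1;0 0 0 0 0 -0.018 1;0 0 0 0.01 0 0 1;0 0 0 0.01 0 0 1;0 0 0 0.008 0 0 1;0 0 0 0 0 0 1;0 0 0 0 0 0 1"

```text
time: 9.75
eef_pos: [0.6161, -0.1569, 0.1165]
orientation: [1.0, -0.014, -0.0, 0.0]
force: [-0.4, -0.0, -0.5]
gripper_width: 0.0003
finger_force: 0.0
```

```bash
python3 - <<'E'
from h import *
crop("side","pics/side5.png",200,50,160,150,4)
E
```

```text
(no output)
```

View pics/side5.png

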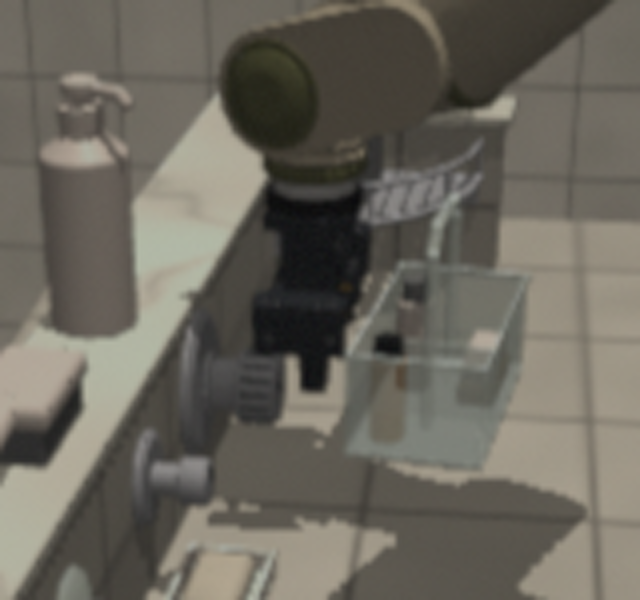

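The fingertips are at crop (313,390), just in front of the knob face (280,385), with a gap of about 2 cm and no contact. The caddy stands clear to the right. Next I dwell there.

Request:
move_arm --increments "0 0 0 0.003 0 0 1;0 0 0 0 0 0 1;0 0 0 0 0 0 1;0 0 0 0 0 0 1;0 0 0 0 0 0 1;0 0 0 0 0 0 1;0 0 0 0 0 0 1;0 0 0 0 0 0 1;0 0 0 0 0 0 1;0 0 0 0 0 0 1;0 0 0 0 0 0 1;0 0 0 0 0 0 1;0 0 0 0 0 0 1;0 0 0 0 0 0 1;0 0 0 0 0 0 1;0 0 0 0 0 0 1;0 0 0 0 0 0 1;0 0 0 0 0 0 1;0 0 0 0 0 0 1;0 0 0 0 0 0 1"

```text
time: 11.8
eef_pos: [0.6195, -0.1568, 0.1164]
orientation: [1.0, -0.014, 0.0, -0.0]
force: [-0.3, 0.5, 0.2]
gripper_width: 0.0003
finger_force: 0.0
```

Request:
move_arm --increments "0 0 0 0 0 0 1;0 0 0 0 0 0 1;0 0 0 0 0 0 1;0 0 0 0 0 0 1;0 0 0 0 0 0 1;0 0 0 0 0 0 1;0 0 0 0 0 0 1;0 0 0 0 0 0 1"

```text
time: 12.6
eef_pos: [0.6195, -0.1569, 0.1165]
orientation: [1.0, -0.014, 0.0, 0.0]
force: [0.0, -0.4, -0.0]
gripper_width: 0.0004
finger_force: 0.0
```

```bash
python3 -c "
from plant import ctrl
print(ctrl.get_obs()['eef_pos'],ctrl.hand_in())"
```

```text
the job is handed in; nothing more can be done
[ 0.61948707 -0.15686725  0.11647203] None
```

I pushed the caddy right, to about 180 mm sideways of the mixing valve by my camera estimate, and let go of it. The gripper ended pointing about 2 cm in front of the big knob, held there for over two seconds, and I handed the job in at 12.6 s; the hand-in returned no verdict.

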